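# Free a seized stopper from a full paint jug

## Task

The winged stopper of the square paint jug in the wooden crate is glued in with dried paint. Work it loose by twisting it to and fro between its stops while pulling up only lightly, so that the jug stays down in the crate, then stand the stopper gently upright on its foot on the floor of the drip tray (not dropped), beside the upturned cup, and let go. Do not knock over or shove any of the other things about.

Things in the scene. Friction and masses are not known exactly. Their poses are not given: they have to be found in the camera images.
- stopper: Grey plastic stopper, 111 mm tall, 120 g, seized in the jug's neck. Origin: centre of its flat round foot; z up along its axis, x along its cross bar. Foot to top: round shank 34 mm diameter, 36 mm long (in the neck at the start); flange; cross bar; upright flat blade 46 mm wide (x), 14 mm thick (y), from the bar up to 111 mm above the foot. It is free once raised about 33 mm.
- stopper_grip (a point): Point on the stopper's axis in the middle of its blade's 14 mm thickness, 100 mm above the foot, 11 mm below the top: a place to grip across y with the fingers pointing down. Axes as stopper.
- stopper_flange (a point): Point on the stopper's axis, 36 mm above its foot, underside of its flange (48 mm diameter, 6 mm thick), which lies on the jug's mouth at the start. The dried paint resists like dry friction, 32 N in all at the shank's surface, against the way it slides: a straight pull needs 32 N; a pure twist 0.55 N m; while turning, a light pull draws it up (0.4 mm of rise per 0.1 rad turned costs about 8 N).
- stopper_bar (a point): Middle of the stopper's cross bar, 44 mm above the foot: 80 mm long (x), 14 mm thick (y), 14 mm high. The bar can swing 0.6 rad to either side of the jug's x axis, where it strikes the posts; it starts up to 0.4 rad off that axis. Axes as stopper.
- jug_mouth (a point): Centre of the mouth (top edge) of the jug's neck, 185 mm above the table and 175 mm above the jug's underside; x and y along the crate's, z up. The jug is white plastic, 116 mm square, its shoulders 128 mm above its underside.
- jug_posts (a point): Point on the neck's axis at the height of the tops of its four upright posts, 28 mm above the mouth (213 mm above the table). The posts, 10 mm thick, stand round the neck on a circle of 36 mm radius, at 54 degrees either side of the jug's x axis, front and back; they stop the cross bar until the stopper is raised about 27 mm. Keep fingertips above them.
- jug (a joint): How far the jug is lifted off the crate's floor (m, 0 = standing on it). The full jug weighs about 1.4 to 2.1 kg (14 to 20 N), is kept from turning by the crate and is held down by its weight alone: any net upward pull above its weight lifts it.
- crate: Fixed low wooden crate, 142 mm (x) by 268 mm (y), walls 60 mm high and 10 mm thick, floor 10 mm thick, two bays side by side along y. Origin: centre of its underside. The jug stands in the +y bay (centre 64 mm from the origin), a squeeze bottle in the -y bay.
- tray: Fixed black plastic drip tray, 170 mm (x) by 270 mm (y), 28 mm high, walls and floor 5 mm thick. Origin: centre of its underside; z up.
- cup: Upturned paper cup standing in the tray somewhere along its y axis, 85 mm tall, 79 mm diameter at its rim (down), 56 mm at its top. Origin: centre of its underside. Leave it standing.
- bottle_a: Squeeze bottle with pointed nozzle, 64 mm diameter, 170 mm tall, standing in the crate's other bay. Origin: centre of its underside. Leave it standing.
- bottle_b: Squeeze bottle, 60 mm diameter, 165 mm tall, standing on the far left of the table. Origin: centre of its underside.
- bottle_c: Squeeze bottle, 60 mm diameter, 165 mm tall, standing on the far right of the table. Origin: centre of its underside.
- figure: White bear figure, 164 mm tall, about 70 mm wide, standing at the back. Origin: centre of its underside.
- jar: Glass jar with a lid, 66 mm diameter, 100 mm tall, standing on the left. Origin: centre of its underside.
Not all that is in view belongs to the job. Leave any blue look-alike of the stopper alone.

How it is judged:
By the outcome, as a careful person would: the job done as asked, in the order asked, and still so for the second after the job is handed in, with the robot touching nothing.
It also fails if it takes over 72 s, if anything falls off the work surface, if the arm or the gripper's body presses on something with over 40 N, if the wrist force passes 120 N, or if a joint passes its speed limit or range.

## Robot

A 6-joint arm with a two-finger parallel gripper is mounted at the origin on the work surface. World frame = base frame: x ahead of the robot, y to its left, z up, the work surface at z = 0. Lengths are in mm, angles in rad, forces in N, time in s.
With the tool pointing down it reaches from about 350 to 775 mm from the base axis. Payload 7.3 kg.
Tool frame: the origin (TCP) lies midway between the tips of the shut fingers; the grasp point (between the pads) lies 19 mm behind it (env.grip_depth is the distance from the TCP to the grasp point, in mm); z points along the fingers, y is the line along which they close (so a half turn about z gives the same grasp; the last joint's range is limited). The gripper opens to 92 mm and grips with 3 to 60 N. Pads are 19 mm wide; open, the fingers measure 130 mm over their backs; the gripper's body (75 mm by 190 mm) begins 47 mm behind the grasp point.
Start: joints at [-1.38, 0.342, 1.524, -0, 1.275, -0.146], TCP at [173.519, -495.516, 226.741] pointing down, gripper open.
Joint ranges: [-2.53, 2.53], [-0.77, 2.02], [0.04, 2.7], [-1, 4.14], [0.28, 2.66], [-3.11, 3.11]. Speed limits (rad/s): [2.57, 2.57, 3.14, 3.14, 3.14, 3.14].

## Interface

Orientations are given as a 3x3 rotation matrix whose columns are the frame's x, y, z axes.
In Python, from bench import sensors, read_camera, workorder, env gives the robot as it stands. The module is installed in compiled form; this text tells all that it offers.
- The arm moves only by the tool step_arm, never from a script. Its argument "moves" is a list of rows, each an object with "xyz": the shift along the world's x, y, z in m, a list of three; "rotation": the turn, a rotation vector about the world's x, y, z in degrees, a list of three; "jaw": the opening in per cent of the stroke, from 0 (shut) to 100 (fully open). In form: [{"xyz": [x, y, z], "rotation": [rx, ry, rz], "jaw": jaw}, ...]. A call has 1 to 8 rows; each row shifts and turns the commanded pose from where the row before left it; what a row does not reach is not made up. A row lasts 1/12 s, in which the tool goes at most 41.7 mm and 7.16 degrees, less where a joint would pass 70% of its speed; a pose out of reach is approached as far as the arm can. A call with a gripper value outside its range is refused whole. The fingers move at their own pace and stop on an object; "newtons" is the grip in N (left out, the last holds). Time passes only in rows, so rows that do not move let the fingers close. It gives the time, the measured TCP pose, the force, the opening and the grip force at its end, in the units of the state.
- sensors.read_state(): the state, without advancing time (a new reading comes with each control period).
- read_camera(name): name is "side" or "top"; returns a dict with "frame" (384x512x3 uint8, blue, green, red), "camera_matrix" (3x3 intrinsics, pixels), "rvec" (rotation vector, rad) and "tvec" (3), from world to camera coordinates, as OpenCV has them. Camera axes: x right, y down, z forward; pixel columns grow to the right and rows downward; lengths in mm; the calibration is good to about 2 mm. A picture is of the moment at which its call begins. There is no depth.
- workorder.finish_job(): hands the job in; it is judged then, once.
The state is a dict: "clock": time; "joints": joint angles; "qd": joint speeds; "joint_efforts": joint torques, N m; "eef_pos": TCP position; "tool_rot": TCP orientation; "force": force on the tool from outside, world axes, zero at the start; "ft_torque": the same for the moment, N m; "opening": opening from 0.0 (shut) to 1.0 (fully open); "grip_force": force on a finger pad.
Only numpy, scipy, OpenCV 4.12 (cv2) and the standard library are available. Lean on these libraries where they do the work, as an engineer would, in place of code of your own. Each camera call takes 0.05 s, during which the arm holds its last target. There are 200 camera calls.

## Working session

There is one attempt and no reset: what is moved stays moved. The work goes in short steps, Python scripts to look and compute and a tool call to move; the robot and the scene stay as the last step left them, time stands still between calls to the robot, and variables do not carry over. Pictures are saved under pics/ and viewed, at most 10 in all, crops included, and the job is handed in when it is done.

Besides the shell and the picture viewer there is one more tool, called after "Emit:" by a JSON object that holds its "method" and its "body". step_arm: Moves the arm, as the interface text tells. Its arguments: {"type":"object","properties":{"moves":{"type":"array","items":{"type":"object","properties":{"xyz":{"type":"array","items":{"type":"number"}},"rotation":{"type":"array","items":{"type":"number"}},"jaw":{"type":"number"}}}},"newtons":{"type":"number"}},"required":["moves"]}

```bash
mkdir -p pics
cat > h.py <<'E'
import numpy as np, cv2
from bench import sensors, read_camera, workorder, env
def cam(n):
    c=read_camera(n); R,_=cv2.Rodrigues(np.array(c['rvec'],float)); return c['frame'],np.array(c['camera_matrix'],float),R,np.array(c['tvec'],float).reshape(3)
def ray(c,uv):
    f,K,R,t=c; d=R.T@np.linalg.inv(K)@np.array([uv[0],uv[1],1.]); return -R.T@t,d/np.linalg.norm(d)
def onplane(c,uv,z):
    o,d=ray(c,uv); return o+d*(z-o[2])/d[2]
def tri(c1,p1,c2,p2):
    o1,d1=ray(c1,p1);o2,d2=ray(c2,p2)
    s=np.linalg.lstsq(np.c_[d1,-d2],o2-o1,rcond=None)[0]
    a,b=o1+s[0]*d1,o2+s[1]*d2; return (a+b)/2,np.linalg.norm(a-b)
def proj(c,P):
    f,K,R,t=c; p=K@(R@np.array(P,float)+t); return p[:2]/p[2]
E
python3 - <<'E'
from h import *
for n in('top','side'):
    c=cam(n); cv2.imwrite(f'pics/{n}0.png',cv2.resize(c[0],(800,600),interpolation=cv2.INTER_CUBIC)); print(n,-c[2].T@c[3],c[1][0,0])
print(sensors.read_state(),env.grip_depth)
E
```

```text
top [ 294.96156289   11.58001584 1655.09893586] 480.07551009938237
side [-203.95269606  907.36575387 1077.76601894] 424.9488700607193
{'clock': 0.1, 'joints': array([-1.38000842e+00,  3.42647296e-01,  1.52494540e+00, -9.48462366e-06,
        1.27540446e+00, -1.45993067e-01]), 'qd': array([-0.00075348, -0.00119567, -0.00143558, -0.00089791, -0.00273545,
       -0.0010509 ]), 'joint_efforts': array([ 1.65262820e-03, -4.32003307e+01, -2.44695371e+01,  7.18154199e-02,
        5.26594778e-02, -4.29363229e-05]), 'eef_pos': array([ 173.43610018, -495.12598914,  226.10910518]), 'tool_rot': array([[ 9.43822395e-01,  3.30453038e-01, -2.75248803e-04],
       [ 3.30453095e-01, -9.43821411e-01,  1.37729838e-03],
       [ 1.95346719e-04, -1.39088187e-03, -9.99999014e-01]]), 'force': array([ 0.06572291, -0.50696539, -0.07366073]), 'ft_torque': array([ 0.03549499,  0.03442439, -0.04621101]), 'grip_force': 0.0, 'opening': 0.9987208860312669} 18.8
```

View pics/top0.png

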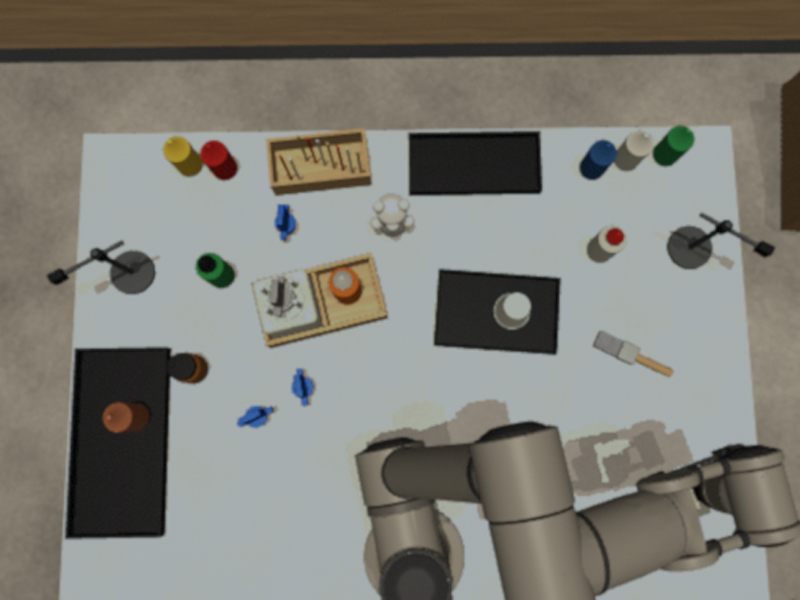

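View pics/side0.png

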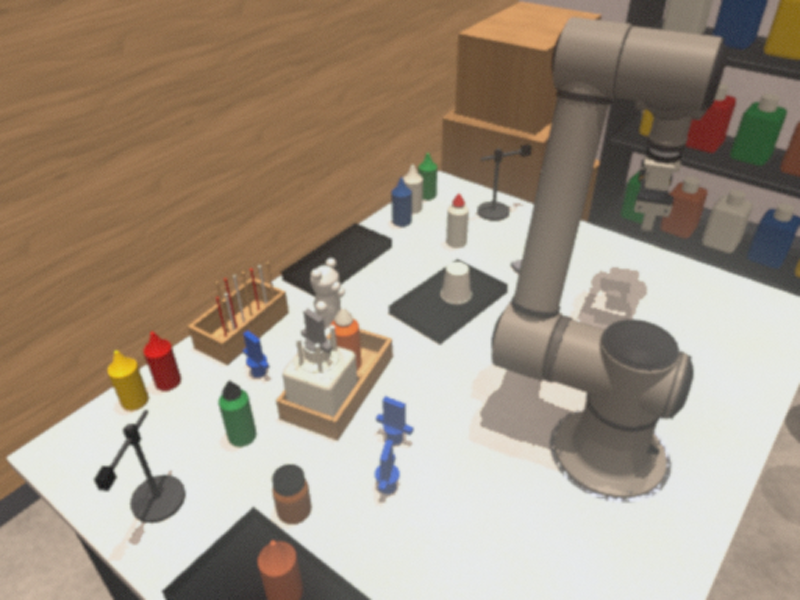

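The top view shows the grey stopper on the white jug at (282,293), with three blue look-alikes at (285,222), (303,386) and (256,416). In the side view the grey stopper is at (316,328). Only the grey one sits in the jug in the crate, so that is the one meant. The tray with the upturned cup is at (497,312), cup at (515,307). I'll check with an enlarged crop.

Run:
```python
from h import *
t=cam('top');s=cam('side')
a=cv2.resize(t[0][160:225,155:255],(800,520)[:2] and (400,260),interpolation=cv2.INTER_CUBIC)
a=cv2.resize(t[0][165:225,155:215],(400,400),interpolation=cv2.INTER_CUBIC)
b=cv2.resize(s[0][190:270,170:250],(400,400),interpolation=cv2.INTER_CUBIC)
cv2.imwrite('pics/crop1.png',np.hstack([a,b]))
c=cv2.resize(t[0][165:230,270:370],(800,520),interpolation=cv2.INTER_CUBIC)
cv2.imwrite('pics/crop2.png',c)
```

```text
(no output)
```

View pics/crop1.png

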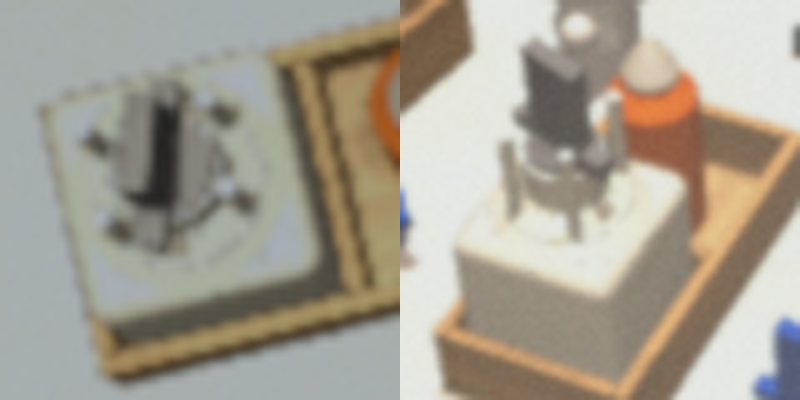

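View pics/crop2.png

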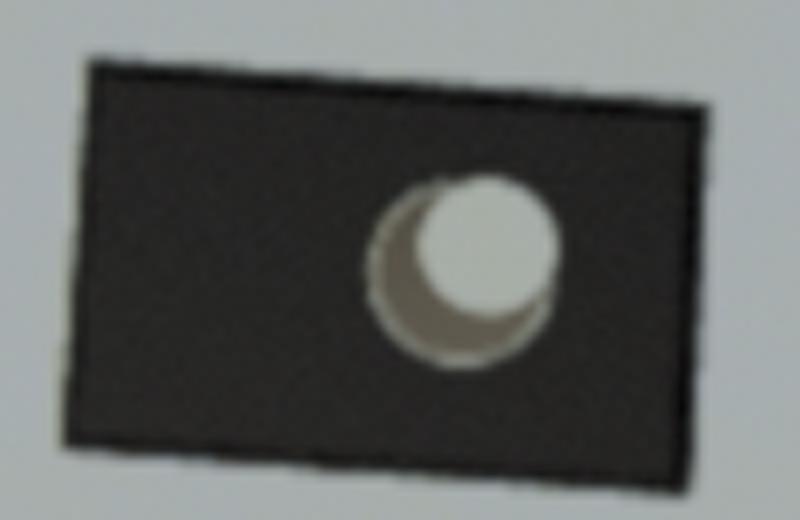

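The left crop confirms the grey winged stopper between four posts: blade top strip around (135,147), post tops near (95,140), (222,110), (240,200) and (118,230). The right half shows the blade top at about (555,60). The second crop shows the tray, with the cup rim at (460,270) and free floor to its left around (220,250).

Run:
```python
from h import *
np.set_printoptions(precision=1,suppress=True)
t=cam('top');s=cam('side')
T=lambda x,y:(155+x/6.667-.4,165+y/6.667-.4)
S=lambda x,y:(170+(x-400)/5-.4,190+y/5-.4)
print('tri top ctr',tri(t,T(136,146),s,S(556,58)))
for p in [(130,85),(156,88),(148,205),(118,202)]: print('top',onplane(t,T(*p),260))
for p in [(525,45),(540,38),(588,72),(578,86)]: print('side',onplane(s,S(*p),260))
for p in [(95,140),(222,110),(240,200),(118,230)]: print('post',onplane(t,T(*p),213))
for p in [(508,148),(616,104),(575,210)]: print('sidepost',onplane(s,S(*p),213))
U=lambda x,y:(270+x/8-.4,165+y/8-.4)
tr=[onplane(t,U(*p),28)for p in [(90,62),(708,105),(688,490),(65,445)]]
print('tray',*tr,np.mean(tr,0),np.linalg.norm(tr[1]-tr[0]),np.linalg.norm(tr[2]-tr[1]))
print('cup rim',onplane(t,U(460,272),5),'top',onplane(t,U(488,245),90))
# crate yaw / jug shoulders corners
for p in [(45,105),(265,55),(325,280),(95,320)]: print('shoulder',onplane(t,T(*p),138))
# cup mask in side
m=cv2.inRange(s[0],(90,90,90),(255,255,255))[150:210,255:320]
n,l,st,ce=cv2.connectedComponentsWithStats(m); print([(a,c+[255,150]) for a,c in zip(st,ce) if a[4]>50])
```

```text
tri top ctr (array([528.2, 258.3, 261.9]), np.float64(4.946423776978112))
top [558.  263.2 260. ]
top [556.5 251.7 260. ]
top [504.2 254.6 260. ]
top [505.7 267.9 260. ]
side [550.8 258.4 260. ]
side [548.2 248.2 260. ]
side [503.4 253.7 260. ]
side [499.5 266.5 260. ]
post [541.6 287.3 213. ]
post [554.6 229.5 213. ]
post [512.9 221.  213. ]
post [499.9 276.3 213. ]
sidepost [534.6 296.3 213. ]
sidepost [509.7 227.8 213. ]
sidepost [466.  310.5 213. ]
tray [613.9 -62.9  28. ] [ 591.1 -328.8   28. ] [ 425.3 -312.8   28. ] [448.4 -48.8  28. ] [ 519.7 -188.3   28. ] 266.83368725158465 166.62515594501025
cup rim [ 523.3 -222.6    5. ] top [ 522.6 -222.5   90. ]
shoulder [571.8 326.  138. ]
shoulder [594.8 220.3 138. ]
shoulder [485.  191.1 138. ]
shoulder [467.4 300.5 138. ]
[(array([   0,   22,   65,   38, 1352], dtype=int32), array([285.4, 193.5])), (array([   0,    0,   65,   46, 2240], dtype=int32), array([285.6, 167.8])), (array([ 39,  40,  26,  20, 269], dtype=int32), array([310.7, 202.7]))]
```

Emit:
{"method": "step_arm", "body": {"moves": [{"xyz": [0.026, 0.024, 0.013], "rotation": [0, 0, -3.2], "jaw": 100}, {"xyz": [0.026, 0.024, 0.013], "rotation": [0, 0, -3.2], "jaw": 100}, {"xyz": [0.026, 0.024, 0.013], "rotation": [0, 0, -3.2], "jaw": 100}, {"xyz": [0.026, 0.024, 0.013], "rotation": [0, 0, -3.2], "jaw": 100}, {"xyz": [0.026, 0.024, 0.013], "rotation": [0, 0, -3.2], "jaw": 100}, {"xyz": [0.026, 0.024, 0.013], "rotation": [0, 0, -3.2], "jaw": 100}, {"xyz": [0.026, 0.024, 0.013], "rotation": [0, 0, -3.2], "jaw": 100}, {"xyz": [0.026, 0.024, 0.013], "rotation": [0, 0, -3.2], "jaw": 100}]}}

```text
clock: 0.97
eef_pos: [382.5, -302.0, 331.5]
tool_rot: [[0.994, -0.113, 0.0], [-0.113, -0.994, -0.0], [0.0, 0.0, -1.0]]
force: [0.1, -0.6, -0.9]
opening: 1.002
grip_force: 0.0
```

Emit:
{"method": "step_arm", "body": {"moves": [{"xyz": [0.009, 0.035, 0], "jaw": 100}, {"xyz": [0.009, 0.035, 0], "jaw": 100}, {"xyz": [0.009, 0.035, 0], "jaw": 100}, {"xyz": [0.009, 0.035, 0], "jaw": 100}, {"xyz": [0.009, 0.035, 0], "jaw": 100}, {"xyz": [0.009, 0.035, 0], "jaw": 100}, {"xyz": [0.009, 0.035, 0], "jaw": 100}, {"xyz": [0.009, 0.035, 0], "jaw": 100}]}}

```text
$.moves[0]: bad value
```

Emit:
{"method": "step_arm", "body": {"moves": [{"xyz": [0.009, 0.035, 0], "rotation": [0, 0, 0], "jaw": 100}, {"xyz": [0.009, 0.035, 0], "rotation": [0, 0, 0], "jaw": 100}, {"xyz": [0.009, 0.035, 0], "rotation": [0, 0, 0], "jaw": 100}, {"xyz": [0.009, 0.035, 0], "rotation": [0, 0, 0], "jaw": 100}, {"xyz": [0.009, 0.035, 0], "rotation": [0, 0, 0], "jaw": 100}, {"xyz": [0.009, 0.035, 0], "rotation": [0, 0, 0], "jaw": 100}, {"xyz": [0.009, 0.035, 0], "rotation": [0, 0, 0], "jaw": 100}, {"xyz": [0.009, 0.035, 0], "rotation": [0, 0, 0], "jaw": 100}]}}

```text
clock: 1.63
eef_pos: [453.5, -21.7, 330.9]
tool_rot: [[0.994, -0.11, 0.0], [-0.11, -0.994, -0.0], [0.0, 0.0, -1.0]]
force: [0.8, -0.4, -0.7]
opening: 1.001
grip_force: 0.0
```

Emit:
{"method": "step_arm", "body": {"moves": [{"xyz": [0.009, 0.035, 0], "rotation": [0, 0, 0], "jaw": 100}, {"xyz": [0.009, 0.035, 0], "rotation": [0, 0, 0], "jaw": 100}, {"xyz": [0.009, 0.035, 0], "rotation": [0, 0, 0], "jaw": 100}, {"xyz": [0.009, 0.035, 0], "rotation": [0, 0, 0], "jaw": 100}, {"xyz": [0.009, 0.035, 0], "rotation": [0, 0, 0], "jaw": 100}, {"xyz": [0.009, 0.035, 0], "rotation": [0, 0, 0], "jaw": 100}, {"xyz": [0.009, 0.035, 0], "rotation": [0, 0, 0], "jaw": 100}, {"xyz": [0.009, 0.033, 0], "rotation": [0, 0, 0], "jaw": 100}]}}

```text
clock: 2.3
eef_pos: [525.5, 256.6, 330.7]
tool_rot: [[0.994, -0.109, -0.0], [-0.109, -0.994, -0.0], [-0.0, 0.0, -1.0]]
force: [0.9, 0.8, 0.2]
opening: 1.003
grip_force: 0.0
```

Run:
```python
from h import *
s=cam('side'); print(sensors.read_state()['eef_pos'],sensors.read_state()['joints'])
cv2.imwrite('pics/a1.png',cv2.resize(s[0][170:290,150:270],(600,600),interpolation=cv2.INTER_CUBIC))
```

```text
[526.04641051 261.69317018 329.49860104] [0.32938527 0.4103127  1.14207777 0.00336193 1.58888208 2.00631294]
```

View pics/a1.png

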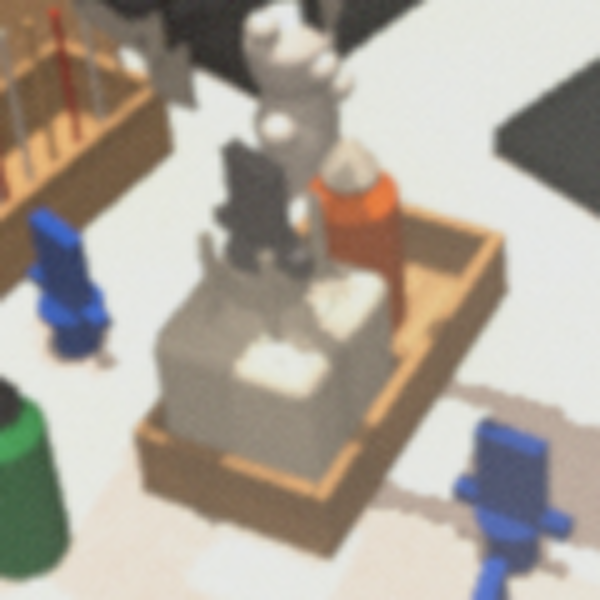

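The side view shows the stopper blade top edge at (225-285,145-185) and the +y finger tip hanging at (190,100), clear above the posts. I'll descend now, open.

Emit:
{"method": "step_arm", "body": {"moves": [{"xyz": [0, 0, 0], "rotation": [0, 0, 0], "jaw": 100}, {"xyz": [0, 0, 0], "rotation": [0, 0, 0], "jaw": 100}, {"xyz": [0, 0, -0.01], "rotation": [0, 0, 0], "jaw": 100}, {"xyz": [0, 0, -0.02], "rotation": [0, 0, 0], "jaw": 100}, {"xyz": [0, 0, -0.02], "rotation": [0, 0, 0], "jaw": 70}, {"xyz": [0, 0, -0.02], "rotation": [0, 0, 0], "jaw": 70}, {"xyz": [0, 0, 0], "rotation": [0, 0, 0], "jaw": 60}, {"xyz": [0, 0, 0], "rotation": [0, 0, 0], "jaw": 60}]}}

```text
clock: 3.02
eef_pos: [525.2, 253.2, 260.7]
tool_rot: [[0.994, -0.111, -0.002], [-0.111, -0.994, -0.001], [-0.001, 0.001, -1.0]]
force: [0.5, 0.5, 0.3]
opening: 0.758
grip_force: 0.0
```

Run:
```python
from h import *
s=cam('side');t=cam('top'); st=sensors.read_state();print(st['eef_pos'],st['force'])
a=cv2.resize(s[0][180:260,165:245],(400,400),interpolation=cv2.INTER_CUBIC)
b=cv2.resize(t[0][165:225,155:215],(400,400),interpolation=cv2.INTER_CUBIC)
cv2.imwrite('pics/a2.png',np.hstack([a,b]))
```

```text
[526.20245424 253.96469286 262.49526802] [-0.16206914  0.52616134  0.37784426]
```

View pics/a2.png

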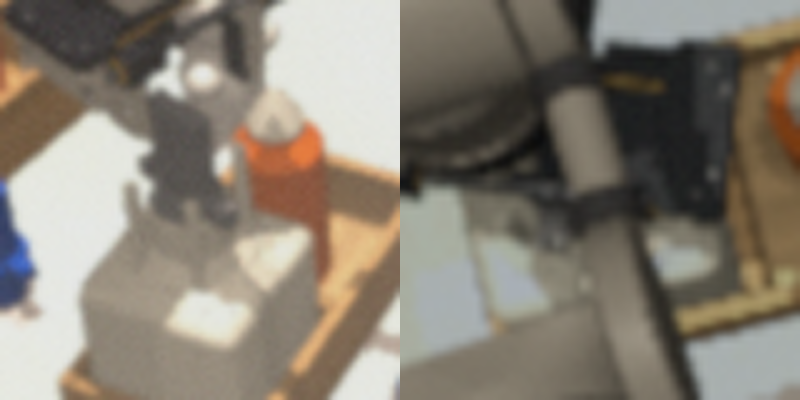

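The left half shows the blade at (180,140), under the gripper with its +y finger at about (110,95). The top view is blocked by the arm. Descending to grasp height and closing gently.

Emit:
{"method": "step_arm", "body": {"moves": [{"xyz": [0.001, 0.003, -0.006], "rotation": [0, 0, 0], "jaw": 60}, {"xyz": [0, 0, -0.01], "rotation": [0, 0, 0], "jaw": 60}, {"xyz": [0, 0, -0.01], "rotation": [0, 0, 0], "jaw": 60}, {"xyz": [0, 0, -0.005], "rotation": [0, 0, 0], "jaw": 40}, {"xyz": [0, 0, 0], "rotation": [0, 0, 0], "jaw": 30}, {"xyz": [0, 0, 0], "rotation": [0, 0, 0], "jaw": 25}], "newtons": 5}}

```text
clock: 3.62
eef_pos: [526.3, 257.5, 229.2]
tool_rot: [[0.994, -0.11, -0.001], [-0.11, -0.994, -0.0], [-0.001, 0.001, -1.0]]
force: [-0.4, 0.7, 0.7]
opening: 0.43
grip_force: 0.0
```

Emit:
{"method": "step_arm", "body": {"moves": [{"xyz": [0, 0, 0], "rotation": [0, 0, 0], "jaw": 10}, {"xyz": [0, 0, 0], "rotation": [0, 0, 0], "jaw": 10}, {"xyz": [0, 0, 0], "rotation": [0, 0, 0], "jaw": 10}, {"xyz": [0, 0, 0], "rotation": [0, 0, 0], "jaw": 10}, {"xyz": [0, 0, 0], "rotation": [0, 0, 0], "jaw": 10}, {"xyz": [0, 0, 0], "rotation": [0, 0, 0], "jaw": 10}], "newtons": 5}}

```text
clock: 4.12
eef_pos: [526.9, 258.5, 230.4]
tool_rot: [[0.994, -0.109, 0.002], [-0.109, -0.994, 0.002], [0.002, -0.002, -1.0]]
force: [1.1, 4.9, 2.3]
opening: 0.154
grip_force: 5.0
```

Run:
```python
from bench import sensors
s=sensors.read_state();print({k:s[k] for k in('clock','eef_pos','force','ft_torque','opening','grip_force')})
```

```text
{'clock': 4.1167, 'eef_pos': array([526.91004344, 258.54719328, 230.41144622]), 'force': array([1.14871546, 4.8742828 , 2.25109398]), 'ft_torque': array([ 0.97235753, -0.10648476,  0.05373739]), 'opening': 0.15406344536404956, 'grip_force': 5.0038351491093636}
```

Emit:
{"method": "step_arm", "body": {"moves": [{"xyz": [0, 0.001, 0], "rotation": [0, 0, 0], "jaw": 5}, {"xyz": [0, 0.0005, 0], "rotation": [0, 0, 0], "jaw": 5}, {"xyz": [0, 0, 0], "rotation": [0, 0, 0], "jaw": 5}], "newtons": 5}}

```text
clock: 4.37
eef_pos: [526.9, 258.8, 230.3]
tool_rot: [[0.994, -0.11, 0.001], [-0.11, -0.994, -0.0], [0.001, 0.0, -1.0]]
force: [1.4, 1.8, 3.9]
opening: 0.16
grip_force: 5.0
```

Emit:
{"method": "step_arm", "body": {"moves": [{"xyz": [0, 0, 0], "rotation": [0, 0, 0], "jaw": 0}, {"xyz": [0, 0, 0], "rotation": [0, 0, 0], "jaw": 0}, {"xyz": [0, 0, 0], "rotation": [0, 0, 0], "jaw": 0}], "newtons": 60}}

```text
clock: 4.62
eef_pos: [526.8, 258.9, 230.2]
tool_rot: [[0.994, -0.11, 0.001], [-0.11, -0.994, 0.0], [0.001, -0.0, -1.0]]
force: [0.6, 0.4, 5.6]
opening: 0.148
grip_force: 59.9
```

```bash
cat > st.py <<'E'
from bench import sensors
import numpy as np
np.set_printoptions(precision=2,suppress=True)
s=sensors.read_state();r=s['tool_rot'];print({k:s[k] for k in('clock','eef_pos','force','ft_torque','opening','grip_force')},'yaw',np.degrees(np.arctan2(r[1,0],r[0,0])))
E
python3 st.py
```

```text
{'clock': 4.6167, 'eef_pos': array([526.85, 258.91, 230.23]), 'force': array([0.64, 0.4 , 5.63]), 'ft_torque': array([ 0.18, -0.17, -0.25]), 'opening': 0.1478607598057078, 'grip_force': 59.90478873252869} yaw -6.3345743734710815
```

Emit:
{"method": "step_arm", "body": {"moves": [{"xyz": [0, 0, 0], "rotation": [0, 0, 3], "jaw": 0}, {"xyz": [0, 0, 0], "rotation": [0, 0, 5], "jaw": 0}, {"xyz": [0, 0, 0.0003], "rotation": [0, 0, 6], "jaw": 0}, {"xyz": [0, 0, 0.0004], "rotation": [0, 0, 6], "jaw": 0}, {"xyz": [0, 0, 0.0004], "rotation": [0, 0, 6], "jaw": 0}]}}

```text
clock: 5.03
eef_pos: [526.7, 258.1, 230.2]
tool_rot: [[0.94, 0.341, -0.0], [0.341, -0.94, -0.002], [-0.001, 0.001, -1.0]]
force: [3.3, -1.6, -2.3]
opening: 0.152
grip_force: 60.0
```

```bash
python3 st.py
```

```text
{'clock': 5.0333, 'eef_pos': array([526.71, 258.08, 230.24]), 'force': array([ 3.33, -1.56, -2.26]), 'ft_torque': array([-0.24, -0.71, -0.42]), 'opening': 0.15163723999270043, 'grip_force': 59.98205602169037} yaw 19.930679434956993
```

Emit:
{"method": "step_arm", "body": {"moves": [{"xyz": [0, 0, 0.0005], "rotation": [0, 0, 6], "jaw": 0}, {"xyz": [0, 0, 0.0005], "rotation": [0, 0, 6], "jaw": 0}, {"xyz": [0, 0, 0.0003], "rotation": [0, 0, 5], "jaw": 0}, {"xyz": [0, 0, 0], "rotation": [0, 0, -4], "jaw": 0}, {"xyz": [0, 0, 0.0003], "rotation": [0, 0, -6], "jaw": 0}, {"xyz": [0, 0, 0.0005], "rotation": [0, 0, -7], "jaw": 0}, {"xyz": [0, 0, 0.0005], "rotation": [0, 0, -7], "jaw": 0}, {"xyz": [0, 0, 0.0005], "rotation": [0, 0, -7], "jaw": 0}]}}

```text
clock: 5.7
eef_pos: [526.3, 258.1, 232.0]
tool_rot: [[0.996, 0.094, -0.002], [0.094, -0.996, -0.002], [-0.003, 0.002, -1.0]]
force: [2.8, 0.0, -6.7]
opening: 0.148
grip_force: 59.8
```

```bash
python3 st.py
```

```text
{'clock': 5.7, 'eef_pos': array([526.29, 258.05, 232.01]), 'force': array([ 2.83,  0.04, -6.67]), 'ft_torque': array([ 0.16, -0.69,  0.44]), 'opening': 0.14778941259836514, 'grip_force': 59.76321280002594} yaw 5.374478324971903
```

Emit:
{"method": "step_arm", "body": {"moves": [{"xyz": [0, 0, 0.0005], "rotation": [0, 0, -7], "jaw": 0}, {"xyz": [0, 0, 0.0005], "rotation": [0, 0, -7], "jaw": 0}, {"xyz": [0, 0, 0.0002], "rotation": [0, 0, -4], "jaw": 0}, {"xyz": [0, 0, 0], "rotation": [0, 0, 4], "jaw": 0}, {"xyz": [0, 0, 0.0004], "rotation": [0, 0, 7], "jaw": 0}, {"xyz": [0, 0, 0.0005], "rotation": [0, 0, 7], "jaw": 0}, {"xyz": [0, 0, 0.0005], "rotation": [0, 0, 7], "jaw": 0}, {"xyz": [0, 0, 0.0005], "rotation": [0, 0, 7], "jaw": 0}]}}

```text
clock: 6.37
eef_pos: [526.4, 258.1, 235.0]
tool_rot: [[0.94, 0.342, -0.002], [0.342, -0.94, -0.002], [-0.003, 0.001, -1.0]]
force: [5.1, -0.3, -6.6]
opening: 0.144
grip_force: 60.0
```

Emit:
{"method": "step_arm", "body": {"moves": [{"xyz": [0, 0, 0.0005], "rotation": [0, 0, 7], "jaw": 0}, {"xyz": [0, 0, 0.0005], "rotation": [0, 0, 7], "jaw": 0}, {"xyz": [0, 0, 0.0002], "rotation": [0, 0, 4], "jaw": 0}, {"xyz": [0, 0, 0], "rotation": [0, 0, -4], "jaw": 0}, {"xyz": [0, 0, 0.0004], "rotation": [0, 0, -7], "jaw": 0}, {"xyz": [0, 0, 0.0005], "rotation": [0, 0, -7], "jaw": 0}, {"xyz": [0, 0, 0.0005], "rotation": [0, 0, -7], "jaw": 0}, {"xyz": [0, 0, 0.0005], "rotation": [0, 0, -7], "jaw": 0}]}}

```text
clock: 7.03
eef_pos: [526.3, 258.0, 238.0]
tool_rot: [[0.996, 0.094, -0.003], [0.094, -0.996, -0.002], [-0.003, 0.002, -1.0]]
force: [3.2, 1.2, -6.3]
opening: 0.154
grip_force: 59.8
```

```bash
python3 st.py
```

```text
{'clock': 7.0333, 'eef_pos': array([526.27, 258.04, 237.97]), 'force': array([ 3.2,  1.2, -6.3]), 'ft_torque': array([ 0.16, -0.79,  0.4 ]), 'opening': 0.15361017825895543, 'grip_force': 59.77285087108612} yaw 5.371096298261675
```

Emit:
{"method": "step_arm", "body": {"moves": [{"xyz": [0, 0, 0.0005], "rotation": [0, 0, -7], "jaw": 0}, {"xyz": [0, 0, 0.0005], "rotation": [0, 0, -7], "jaw": 0}, {"xyz": [0, 0, 0.0002], "rotation": [0, 0, -4], "jaw": 0}, {"xyz": [0, 0, 0], "rotation": [0, 0, 4], "jaw": 0}, {"xyz": [0, 0, 0.0005], "rotation": [0, 0, 7], "jaw": 0}, {"xyz": [0, 0, 0.0005], "rotation": [0, 0, 7], "jaw": 0}, {"xyz": [0, 0, 0.0005], "rotation": [0, 0, 7], "jaw": 0}, {"xyz": [0, 0, 0.0005], "rotation": [0, 0, 7], "jaw": 0}]}}

```text
clock: 7.7
eef_pos: [526.4, 258.1, 241.2]
tool_rot: [[0.94, 0.342, -0.003], [0.342, -0.94, -0.002], [-0.003, 0.001, -1.0]]
force: [4.2, -0.6, -7.6]
opening: 0.149
grip_force: 60.0
```

Emit:
{"method": "step_arm", "body": {"moves": [{"xyz": [0, 0, 0.0005], "rotation": [0, 0, 7], "jaw": 0}, {"xyz": [0, 0, 0.0005], "rotation": [0, 0, 7], "jaw": 0}, {"xyz": [0, 0, 0.0002], "rotation": [0, 0, 4], "jaw": 0}, {"xyz": [0, 0, 0], "rotation": [0, 0, -4], "jaw": 0}, {"xyz": [0, 0, 0.0005], "rotation": [0, 0, -7], "jaw": 0}, {"xyz": [0, 0, 0.0005], "rotation": [0, 0, -7], "jaw": 0}, {"xyz": [0, 0, 0.0005], "rotation": [0, 0, -7], "jaw": 0}, {"xyz": [0, 0, 0.0005], "rotation": [0, 0, -7], "jaw": 0}]}}

```text
clock: 8.37
eef_pos: [526.2, 258.0, 244.3]
tool_rot: [[0.996, 0.094, -0.003], [0.094, -0.996, -0.003], [-0.003, 0.002, -1.0]]
force: [3.7, 1.5, -8.1]
opening: 0.147
grip_force: 59.8
```

Emit:
{"method": "step_arm", "body": {"moves": [{"xyz": [0, 0, 0.0005], "rotation": [0, 0, -7], "jaw": 0}, {"xyz": [0, 0, 0.0005], "rotation": [0, 0, -7], "jaw": 0}, {"xyz": [0, 0, 0.0002], "rotation": [0, 0, -4], "jaw": 0}, {"xyz": [0, 0, 0], "rotation": [0, 0, 4], "jaw": 0}, {"xyz": [0, 0, 0.0005], "rotation": [0, 0, 7], "jaw": 0}, {"xyz": [0, 0, 0.0005], "rotation": [0, 0, 7], "jaw": 0}, {"xyz": [0, 0, 0.0005], "rotation": [0, 0, 7], "jaw": 0}, {"xyz": [0, 0, 0.0005], "rotation": [0, 0, 7], "jaw": 0}]}}

```text
clock: 9.03
eef_pos: [526.4, 258.1, 247.5]
tool_rot: [[0.94, 0.342, -0.003], [0.342, -0.94, -0.002], [-0.003, 0.001, -1.0]]
force: [4.4, 0.1, -7.0]
opening: 0.152
grip_force: 60.0
```

Emit:
{"method": "step_arm", "body": {"moves": [{"xyz": [0, 0, 0.0005], "rotation": [0, 0, 7], "jaw": 0}, {"xyz": [0, 0, 0.0005], "rotation": [0, 0, 7], "jaw": 0}, {"xyz": [0, 0, 0.0002], "rotation": [0, 0, 4], "jaw": 0}, {"xyz": [0, 0, 0], "rotation": [0, 0, -4], "jaw": 0}, {"xyz": [0, 0, 0.0005], "rotation": [0, 0, -7], "jaw": 0}, {"xyz": [0, 0, 0.0005], "rotation": [0, 0, -7], "jaw": 0}, {"xyz": [0, 0, 0.0005], "rotation": [0, 0, -7], "jaw": 0}, {"xyz": [0, 0, 0.0005], "rotation": [0, 0, -7], "jaw": 0}]}}

```text
clock: 9.7
eef_pos: [526.2, 258.0, 250.6]
tool_rot: [[0.996, 0.094, -0.003], [0.094, -0.996, -0.003], [-0.003, 0.002, -1.0]]
force: [3.5, 0.9, -7.6]
opening: 0.148
grip_force: 59.7
```

```bash
python3 st.py
python3 - <<'E'
from h import *
s=cam('side')
cv2.imwrite('pics/a3.png',cv2.resize(s[0][170:270,155:255],(500,500),interpolation=cv2.INTER_CUBIC))
E
```

```text
{'clock': 9.7, 'eef_pos': array([526.24, 258.05, 250.58]), 'force': array([ 3.53,  0.92, -7.64]), 'ft_torque': array([ 0.16, -0.82,  0.45]), 'opening': 0.14806088128758677, 'grip_force': 59.738622307777405} yaw 5.368936951640317
```

View pics/a3.png

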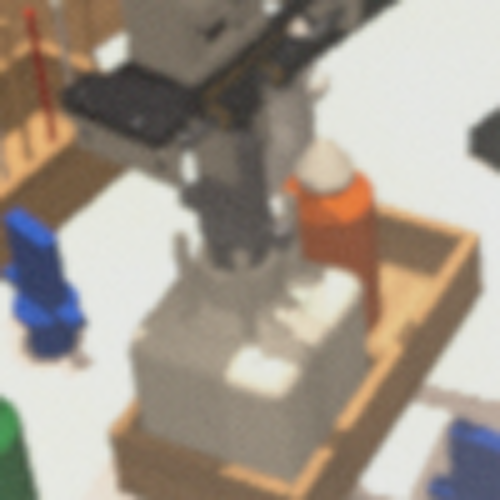

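The jug is still down in the crate, its lower front corner at about (300,470), and the stopper flange has risen clear of the mouth at (240,235). About 20 mm up so far. Continuing.

Emit:
{"method": "step_arm", "body": {"moves": [{"xyz": [0, 0, 0.0005], "rotation": [0, 0, -7], "jaw": 0}, {"xyz": [0, 0, 0.0005], "rotation": [0, 0, -7], "jaw": 0}, {"xyz": [0, 0, 0.0002], "rotation": [0, 0, -4], "jaw": 0}, {"xyz": [0, 0, 0], "rotation": [0, 0, 4], "jaw": 0}, {"xyz": [0, 0, 0.0005], "rotation": [0, 0, 7], "jaw": 0}, {"xyz": [0, 0, 0.0005], "rotation": [0, 0, 7], "jaw": 0}, {"xyz": [0, 0, 0.0005], "rotation": [0, 0, 7], "jaw": 0}, {"xyz": [0, 0, 0.0005], "rotation": [0, 0, 7], "jaw": 0}]}}

```text
clock: 10.42
eef_pos: [526.4, 258.2, 254.2]
tool_rot: [[0.939, 0.345, -0.002], [0.345, -0.939, -0.002], [-0.003, 0.001, -1.0]]
force: [4.5, 0.0, -8.8]
opening: 0.146
grip_force: 60.0
```

Emit:
{"method": "step_arm", "body": {"moves": [{"xyz": [0, 0, 0.0005], "rotation": [0, 0, 7], "jaw": 0}, {"xyz": [0, 0, 0.0005], "rotation": [0, 0, 7], "jaw": 0}, {"xyz": [0, 0, 0.0002], "rotation": [0, 0, 4], "jaw": 0}, {"xyz": [0, 0, 0], "rotation": [0, 0, -4], "jaw": 0}, {"xyz": [0, 0, 0.0005], "rotation": [0, 0, -7], "jaw": 0}, {"xyz": [0, 0, 0.0005], "rotation": [0, 0, -7], "jaw": 0}, {"xyz": [0, 0, 0.0005], "rotation": [0, 0, -7], "jaw": 0}, {"xyz": [0, 0, 0.0005], "rotation": [0, 0, -7], "jaw": 0}]}}

```text
clock: 11.08
eef_pos: [526.2, 258.1, 257.3]
tool_rot: [[0.995, 0.097, -0.003], [0.097, -0.995, -0.002], [-0.003, 0.002, -1.0]]
force: [4.0, -0.3, -8.0]
opening: 0.147
grip_force: 59.8
```

Emit:
{"method": "step_arm", "body": {"moves": [{"xyz": [0, 0, 0.0005], "rotation": [0, 0, -7], "jaw": 0}, {"xyz": [0, 0, 0.0005], "rotation": [0, 0, -7], "jaw": 0}, {"xyz": [0, 0, 0.0002], "rotation": [0, 0, -4], "jaw": 0}, {"xyz": [0, 0, 0], "rotation": [0, 0, 4], "jaw": 0}, {"xyz": [0, 0, 0.0005], "rotation": [0, 0, 7], "jaw": 0}, {"xyz": [0, 0, 0.0005], "rotation": [0, 0, 7], "jaw": 0}, {"xyz": [0, 0, 0.0005], "rotation": [0, 0, 7], "jaw": 0}, {"xyz": [0, 0, 0.0005], "rotation": [0, 0, 7], "jaw": 0}]}}

```text
clock: 11.75
eef_pos: [526.4, 258.1, 260.7]
tool_rot: [[0.939, 0.345, -0.002], [0.345, -0.939, -0.002], [-0.003, 0.001, -1.0]]
force: [3.4, -0.6, -7.3]
opening: 0.147
grip_force: 59.9
```

Emit:
{"method": "step_arm", "body": {"moves": [{"xyz": [0, 0, 0.0005], "rotation": [0, 0, 7], "jaw": 0}, {"xyz": [0, 0, 0.0005], "rotation": [0, 0, 7], "jaw": 0}, {"xyz": [0, 0, 0.0002], "rotation": [0, 0, 4], "jaw": 0}, {"xyz": [0, 0, 0], "rotation": [0, 0, -4], "jaw": 0}, {"xyz": [0, 0, 0.0005], "rotation": [0, 0, -7], "jaw": 0}, {"xyz": [0, 0, 0.0005], "rotation": [0, 0, -7], "jaw": 0}, {"xyz": [0, 0, 0.0005], "rotation": [0, 0, -7], "jaw": 0}, {"xyz": [0, 0, 0.0005], "rotation": [0, 0, -7], "jaw": 0}]}}

```text
clock: 12.42
eef_pos: [525.8, 258.2, 264.6]
tool_rot: [[0.995, 0.096, -0.003], [0.096, -0.995, -0.002], [-0.003, 0.002, -1.0]]
force: [-0.5, -0.4, -1.9]
opening: 0.15
grip_force: 59.8
```

```bash
python3 st.py
```

```text
{'clock': 12.4167, 'eef_pos': array([525.77, 258.22, 264.58]), 'force': array([-0.46, -0.44, -1.9 ]), 'ft_torque': array([-0.01,  0.  ,  0.02]), 'opening': 0.14972975164852562, 'grip_force': 59.783175587654114} yaw 5.504623021419618
```

The stopper is free: the pull has dropped to about its own weight. Lifting straight up.

Emit:
{"method": "step_arm", "body": {"moves": [{"xyz": [0, 0, 0.002], "rotation": [0, 0, 0], "jaw": 0}, {"xyz": [0, 0, 0.004], "rotation": [0, 0, 0], "jaw": 0}, {"xyz": [0, 0, 0.008], "rotation": [0, 0, 0], "jaw": 0}, {"xyz": [0, 0, 0.012], "rotation": [0, 0, 0], "jaw": 0}, {"xyz": [0, 0, 0.016], "rotation": [0, 0, 0], "jaw": 0}, {"xyz": [0, 0, 0.016], "rotation": [0, 0, 0], "jaw": 0}, {"xyz": [0, 0, 0.012], "rotation": [0, 0, 0], "jaw": 0}, {"xyz": [0, 0, 0.006], "rotation": [0, 0, 0], "jaw": 0}]}}

```text
clock: 13.08
eef_pos: [526.9, 259.1, 344.4]
tool_rot: [[0.995, 0.102, 0.003], [0.102, -0.995, 0.001], [0.003, -0.001, -1.0]]
force: [0.4, 0.6, -0.4]
opening: 0.149
grip_force: 59.8
```

Emit:
{"method": "step_arm", "body": {"moves": [{"xyz": [0, -0.01, 0], "rotation": [0, 0, -1], "jaw": 0}, {"xyz": [0, -0.02, 0], "rotation": [0, 0, -2], "jaw": 0}, {"xyz": [0, -0.03, 0], "rotation": [0, 0, -2], "jaw": 0}, {"xyz": [0, -0.03, 0], "rotation": [0, 0, -2], "jaw": 0}, {"xyz": [0, -0.03, 0], "rotation": [0, 0, -2], "jaw": 0}, {"xyz": [0, -0.03, 0], "rotation": [0, 0, -1], "jaw": 0}, {"xyz": [0, -0.03, 0], "rotation": [0, 0, 0], "jaw": 0}, {"xyz": [0, -0.03, 0], "rotation": [0, 0, 0], "jaw": 0}]}}

```text
clock: 13.75
eef_pos: [525.6, 47.0, 341.0]
tool_rot: [[0.997, -0.075, -0.002], [-0.075, -0.997, -0.0], [-0.002, 0.0, -1.0]]
force: [0.4, 0.4, -0.9]
opening: 0.147
grip_force: 59.8
```

Emit:
{"method": "step_arm", "body": {"moves": [{"xyz": [0, -0.03, 0], "rotation": [0, 0, 0], "jaw": 0}, {"xyz": [0, -0.03, 0], "rotation": [0, 0, 0], "jaw": 0}, {"xyz": [0, -0.03, 0], "rotation": [0, 0, 0], "jaw": 0}, {"xyz": [0, -0.03, 0], "rotation": [0, 0, 0], "jaw": 0}, {"xyz": [0, -0.025, 0], "rotation": [0, 0, 0], "jaw": 0}, {"xyz": [0, -0.016, 0], "rotation": [0, 0, 0], "jaw": 0}, {"xyz": [0, -0.01, 0], "rotation": [0, 0, 0], "jaw": 0}, {"xyz": [0, 0, 0], "rotation": [0, 0, 0], "jaw": 0}]}}

```text
clock: 14.42
eef_pos: [525.9, -124.0, 340.9]
tool_rot: [[0.997, -0.077, -0.002], [-0.077, -0.997, -0.0], [-0.002, 0.0, -1.0]]
force: [-0.8, 1.4, -2.5]
opening: 0.153
grip_force: 59.8
```

```bash
python3 st.py
python3 - <<'E'
from h import *
s=cam('side'); t=cam('top')
a=cv2.resize(s[0][80:240,170:330],(400,400),interpolation=cv2.INTER_CUBIC)
b=cv2.resize(t[0][140:240,270:370],(400,400),interpolation=cv2.INTER_CUBIC)
cv2.imwrite('pics/a4.png',np.hstack([a,b]))
E
```

```text
{'clock': 14.4167, 'eef_pos': array([ 525.87, -124.04,  340.91]), 'force': array([-0.8 ,  1.42, -2.48]), 'ft_torque': array([ 0.03,  0.02, -0.06]), 'opening': 0.15310162370738492, 'grip_force': 59.78780686855316} yaw -4.4338225970527345
```

View pics/a4.png

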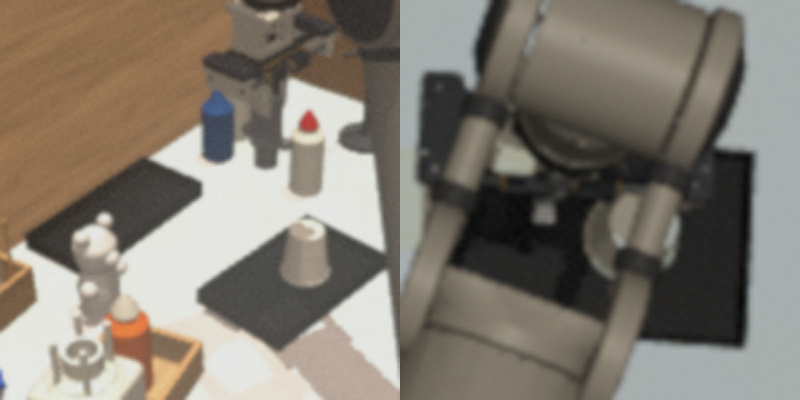

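The side half shows the stopper held upright, foot at (265,163), cup standing at (305,255) and jug neck open at (85,350). The top half shows the cup at (630,240), with the stopper/gripper between the fingers at (545,212). Checking the foot height, then descending.

Run:
```python
from h import *
s=cam('side')
for z in(255,260,265): print(proj(s,[525.9,-124,z]))
print('seen',170+265/2.5,80+163/2.5)
```

```text
[276.00011799 146.72749585]
[276.02183194 145.53257057]
[276.04363592 144.33269114]
seen 276.0 145.2
```

Emit:
{"method": "step_arm", "body": {"moves": [{"xyz": [0, 0, -0.015], "rotation": [0, 0, 0], "jaw": 0}, {"xyz": [0, 0, -0.025], "rotation": [0, 0, 0], "jaw": 0}, {"xyz": [0, 0, -0.03], "rotation": [0, 0, 0], "jaw": 0}, {"xyz": [0, 0, -0.03], "rotation": [0, 0, 0], "jaw": 0}, {"xyz": [0, 0, -0.03], "rotation": [0, 0, 0], "jaw": 0}, {"xyz": [0, 0, -0.03], "rotation": [0, 0, 0], "jaw": 0}, {"xyz": [0, 0, -0.025], "rotation": [0, 0, 0], "jaw": 0}, {"xyz": [0, 0, -0.015], "rotation": [0, 0, 0], "jaw": 0}]}}

```text
clock: 15.23
eef_pos: [525.2, -120.0, 139.0]
tool_rot: [[0.997, -0.073, -0.004], [-0.073, -0.997, 0.002], [-0.004, -0.001, -1.0]]
force: [-0.3, -0.1, -0.8]
opening: 0.149
grip_force: 59.8
```

Emit:
{"method": "step_arm", "body": {"moves": [{"xyz": [0, 0, -0.015], "rotation": [0, 0, 0], "jaw": 0}, {"xyz": [0, 0, -0.012], "rotation": [0, 0, 0], "jaw": 0}, {"xyz": [0, 0, -0.009], "rotation": [0, 0, 0], "jaw": 0}, {"xyz": [0, 0, -0.006], "rotation": [0, 0, 0], "jaw": 0}, {"xyz": [0, 0, -0.004], "rotation": [0, 0, 0], "jaw": 0}, {"xyz": [0, 0, 0], "rotation": [0, 0, 0], "jaw": 0}, {"xyz": [0, 0, 0], "rotation": [0, 0, 0], "jaw": 0}]}}

```text
clock: 15.82
eef_pos: [526.8, -121.9, 96.1]
tool_rot: [[0.997, -0.075, 0.001], [-0.075, -0.997, -0.0], [0.001, 0.0, -1.0]]
force: [0.1, -0.4, -0.8]
opening: 0.15
grip_force: 59.8
```

Emit:
{"method": "step_arm", "body": {"moves": [{"xyz": [0, 0, -0.002], "rotation": [0, 0, 0], "jaw": 0}, {"xyz": [0, 0, -0.002], "rotation": [0, 0, 0], "jaw": 0}, {"xyz": [0, 0, -0.0015], "rotation": [0, 0, 0], "jaw": 0}, {"xyz": [0, 0, -0.001], "rotation": [0, 0, 0], "jaw": 0}, {"xyz": [0, 0, -0.0005], "rotation": [0, 0, 0], "jaw": 0}, {"xyz": [0, 0, 0], "rotation": [0, 0, 0], "jaw": 0}]}}

```text
clock: 16.32
eef_pos: [526.5, -122.0, 88.7]
tool_rot: [[0.997, -0.075, -0.0], [-0.075, -0.997, -0.0], [-0.0, 0.0, -1.0]]
force: [-0.2, -0.5, -1.4]
opening: 0.147
grip_force: 59.8
```

Emit:
{"method": "step_arm", "body": {"moves": [{"xyz": [0, 0, -0.0006], "rotation": [0, 0, 0], "jaw": 0}, {"xyz": [0, 0, -0.0006], "rotation": [0, 0, 0], "jaw": 0}, {"xyz": [0, 0, 0], "rotation": [0, 0, 0], "jaw": 0}]}}

```text
clock: 16.57
eef_pos: [526.5, -122.0, 87.5]
tool_rot: [[0.997, -0.075, -0.0], [-0.075, -0.997, -0.0], [-0.0, 0.0, -1.0]]
force: [0.7, 0.5, -1.4]
opening: 0.146
grip_force: 59.8
```

Emit:
{"method": "step_arm", "body": {"moves": [{"xyz": [0, 0, -0.0006], "rotation": [0, 0, 0], "jaw": 0}, {"xyz": [0, 0, -0.0006], "rotation": [0, 0, 0], "jaw": 0}, {"xyz": [0, 0, 0], "rotation": [0, 0, 0], "jaw": 0}]}}

```text
clock: 16.82
eef_pos: [526.5, -122.0, 86.3]
tool_rot: [[0.997, -0.075, 0.0], [-0.075, -0.997, -0.0], [0.0, 0.0, -1.0]]
force: [0.1, 0.8, 0.3]
opening: 0.148
grip_force: 59.8
```

```bash
python3 st.py
```

```text
{'clock': 16.8167, 'eef_pos': array([ 526.54, -122.02,   86.29]), 'force': array([0.06, 0.75, 0.31]), 'ft_torque': array([ 0.02, -0.05, -0.  ]), 'opening': 0.14823180955582982, 'grip_force': 59.78801965713501} yaw -4.301622080714782
```

Emit:
{"method": "step_arm", "body": {"moves": [{"xyz": [0, 0, -0.0004], "rotation": [0, 0, 0], "jaw": 0}, {"xyz": [0, 0, -0.0003], "rotation": [0, 0, 0], "jaw": 0}, {"xyz": [0, 0, 0], "rotation": [0, 0, 0], "jaw": 0}]}}

```text
clock: 17.07
eef_pos: [526.6, -122.1, 86.3]
tool_rot: [[0.997, -0.075, 0.0], [-0.075, -0.997, -0.0], [0.001, 0.0, -1.0]]
force: [-1.9, 0.4, 3.9]
opening: 0.147
grip_force: 59.8
```

Firm contact: 3.9 N, and z has stopped falling. Easing the grip, then opening.

Emit:
{"method": "step_arm", "body": {"moves": [{"xyz": [0, 0, 0], "rotation": [0, 0, 0], "jaw": 0}, {"xyz": [0, 0, 0], "rotation": [0, 0, 0], "jaw": 0}, {"xyz": [0, 0, 0], "rotation": [0, 0, 0], "jaw": 0}, {"xyz": [0, 0, 0], "rotation": [0, 0, 0], "jaw": 20}, {"xyz": [0, 0, 0], "rotation": [0, 0, 0], "jaw": 30}, {"xyz": [0, 0, 0], "rotation": [0, 0, 0], "jaw": 40}, {"xyz": [0, 0, 0], "rotation": [0, 0, 0], "jaw": 45}, {"xyz": [0, 0, 0], "rotation": [0, 0, 0], "jaw": 45}], "newtons": 4}}

```text
clock: 17.73
eef_pos: [526.4, -122.0, 85.4]
tool_rot: [[0.997, -0.075, -0.0], [-0.075, -0.997, 0.0], [-0.0, 0.0, -1.0]]
force: [0.3, 0.4, -0.6]
opening: 0.426
grip_force: 0.0
```

Emit:
{"method": "step_arm", "body": {"moves": [{"xyz": [0, 0, 0.003], "rotation": [0, 0, 0], "jaw": 45}, {"xyz": [0, 0, 0.006], "rotation": [0, 0, 0], "jaw": 45}, {"xyz": [0, 0, 0.012], "rotation": [0, 0, 0], "jaw": 45}, {"xyz": [0, 0, 0.02], "rotation": [0, 0, 0], "jaw": 45}, {"xyz": [0, 0, 0.03], "rotation": [0, 0, 0], "jaw": 45}, {"xyz": [0, 0, 0.035], "rotation": [0, 0, 0], "jaw": 45}, {"xyz": [0, 0, 0.035], "rotation": [0, 0, 0], "jaw": 45}, {"xyz": [0, 0, 0.03], "rotation": [0, 0, 0], "jaw": 45}]}}

```text
clock: 18.4
eef_pos: [526.6, -122.1, 259.8]
tool_rot: [[0.997, -0.075, 0.002], [-0.075, -0.997, -0.001], [0.002, 0.001, -1.0]]
force: [1.0, -0.3, 0.1]
opening: 0.449
grip_force: 0.0
```

Emit:
{"method": "step_arm", "body": {"moves": [{"xyz": [0, 0, 0.03], "rotation": [0, 0, 0], "jaw": 45}, {"xyz": [0, 0, 0.03], "rotation": [0, 0, 0], "jaw": 45}, {"xyz": [0, 0, 0.02], "rotation": [0, 0, 0], "jaw": 45}, {"xyz": [0, 0, 0.01], "rotation": [0, 0, 0], "jaw": 45}, {"xyz": [0, 0, 0], "rotation": [0, 0, 0], "jaw": 45}, {"xyz": [0, 0, 0], "rotation": [0, 0, 0], "jaw": 45}]}}

```text
clock: 18.9
eef_pos: [526.4, -122.0, 347.0]
tool_rot: [[0.997, -0.075, 0.001], [-0.075, -0.997, -0.0], [0.001, 0.0, -1.0]]
force: [-0.1, 0.4, -0.1]
opening: 0.449
grip_force: 0.0
```

```bash
python3 st.py
python3 - <<'E'
from h import *
s=cam('side')
cv2.imwrite('pics/a5.png',cv2.resize(s[0][90:290,130:330],(600,600),interpolation=cv2.INTER_CUBIC))
E
```

```text
{'clock': 18.9, 'eef_pos': array([ 526.42, -122.  ,  347.04]), 'force': array([-0.07,  0.44, -0.09]), 'ft_torque': array([ 0.03,  0.  , -0.  ]), 'opening': 0.44870031120120685, 'grip_force': 0.0} yaw -4.3025020862175865
```

View pics/a5.png

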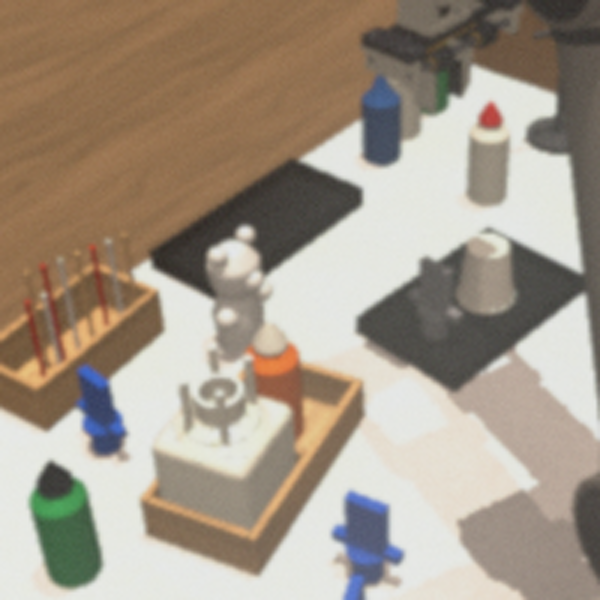

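The stopper stands upright in the tray at (435,298), next to the standing cup at (488,272). The jug is down in the crate at (220,440), the other objects are in place, and the gripper is clear. Handing in.

```bash
python3 -c "
from bench import workorder;print(workorder.finish_job())"
```

```text
the job is handed in; nothing more can be done
None
```

The stopper was twisted free with a light pull of about 9 N or less at each reading, and the jug stayed down in the crate. It now stands upright in the drip tray beside the cup, released, and the job was handed in at about 19 s.

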